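# Pin the specimen chest shut

### The arm

A 7-joint arm with a two-finger parallel gripper is mounted at the origin on a cart in front of the work surface, level with it; the furniture and walls round the work are solid. World frame = base frame: x ahead of the robot, y to its left, z up, the work surface at z = 0. Lengths are in mm, angles in rad, forces in N, time in s.
With the tool pointing down it reaches from about 425 to 800 mm from the base axis. Payload 8.3 kg.
Tool frame: the origin (TCP) lies between the finger pads; the fingertips stand 19 mm ahead of it and the grasp point (between the pads) is the TCP; z points along the fingers, x is the direction in which the jaws open and shut, and the axes are right-handed (so a half turn about z gives the same grasp; the last joint's range is limited). The gripper opens to 85 mm and grips with 20 to 120 N. Pads are 22 mm wide; open, the fingers measure 114 mm over their backs; the gripper's body (76 mm by 85 mm) begins 54 mm behind the grasp point. The pads swing forward as they close: fully open they stand 13 mm farther back than shut.
Start: joints at [1.04, 0.383, 0.016, 1.37, -0.006, 1.388, -0.046], TCP at [281.859, -557.817, 250.279] pointing down, gripper open.
Joint ranges: [-2.95, 2.95], [-0.25, 2.06], [-1.52, 1.56], [0.18, 2.33], [-1.44, 4.58], [0.02, 2.06], [-3.01, 3.01]. Speed limits (rad/s): [2.39, 2.39, 3.01, 3.01, 3.14, 3.14, 3.14].

### API

Orientations are given as a unit quaternion [w, x, y, z].
In Python, from cell import r gives the robot as it stands. The module is installed in compiled form; this text tells all that it offers.
- The arm moves only by the shell command python3 -m jog 'ROWS' [OPENING] [FORCE]. ROWS is JSON, a list of rows, each a list of 6 numbers: the shift along the tool's x, y, z in m, then the turn, a rotation vector about the tool's x, y, z in rad. In form: [[x, y, z, ax, ay, az], ...]. A call has 1 to 20 rows; each row is the pose to reach, as a shift and turn from the pose commanded when the call began, along the tool's axes at that moment; what a row does not reach only later rows make up. A row lasts 1/10 s, in which the tool goes at most 50 mm and 8.59 degrees, less where a joint would pass 70% of its speed; a pose out of reach is approached as far as the arm can. A call with a gripper value outside its range is refused whole. OPENING is the gripper's target within -1 to 1 (fully open at 1, half-way at 0, shut at -1), set as the call begins (- or left out, the last holds). The fingers move at their own pace and stop on an object; FORCE is the grip in N (left out, the last holds). Time passes only in rows, so rows that repeat a pose let the fingers close. It gives the time, the measured TCP pose, the force and the opening at its end, in the units of the state.
- r.sense(): the state, without advancing time (a new reading comes with each control period).
- r.read_camera(name): name is "side" or "top" or "wrist"; returns (picture, depth): 420x560x3 uint8, blue, green, red; 420x560 float32, mm along the optical axis (not along the pixel's ray), 0 where there is no reading.
- r.calibration(name): a dict with "fx", "fy", "cx", "cy" (pixels), "eye" and "attitude" of the camera in the world. Camera axes: x right, y down, z forward; pixel columns grow to the right and rows downward; lengths in mm; the calibration is good to about 2 mm. The wrist camera is an equidistant fisheye: a pixel r from the principal point sees the ray r / f radians off the axis. A picture is of the moment at which its call begins: read the wrist's pose just before it. calibration takes no time and is no camera call; for the wrist camera it gives the pose at the moment of the call.
- r.close_job(): hands the job in, once; it reports no verdict.
The state is a dict: "clock": time; "joint_pos": joint angles; "qd": joint speeds; "joint_torque": joint torques, N m; "tool_pos": TCP position; "orientation": TCP orientation; "force": force on the tool from outside, world axes, zero at the start; "ft_torque": the same for the moment, N m; "gripper_width": finger opening in mm.
Only numpy, scipy, OpenCV 4.12 (cv2) and the standard library are available. Lean on these libraries where they do the work, as an engineer would, in place of code of your own. Each camera call takes 0.05 s, during which the arm holds its last target.

### The job

Lock the green specimen chest: swing its steel hasp over from the lid and down, so that it hangs flat against the front with the brass staple sticking out through its slot, and then push the red-knobbed locking pin down through the staple's loop until its flange rests on the loop. Leave the blue-knobbed pin in the stand.

Things in the scene. Friction and masses are not known exactly. Their poses are not given: they have to be found in the camera images.
- staple_mouth (a point): Middle of the brass staple's loop, level with its top, 99 mm above the table, on the front of the green chest (fixed; 150 deep, 220 wide, 145 mm high). Axes: z up, x into the chest, y left along its front; yaw within 0.2 rad. Level loop of round 8 mm rod, open below: clear mouth 16 x 16 mm. Chest front at x = +30 mm, lid top at z = +46 mm, hasp's hinge axis along y at x = +24, z = +41 mm.
- hasp (a joint): Hinge of the slotted steel strap, 56 wide, 83 mm long. 0: hangs on the chest's front, staple through its slot; 1.57: level, towards the robot; 3.14: upright. Starts leaning back over the lid on its stop, about 3.65, end 72 mm above and 40 behind the hinge. Slot 38 wide, 38 to 67 mm from hinge; cross bar beyond it. Loose: pushed from behind past upright it falls to within 0.1 of 0 in about 3 s.
- red_pin: Locking pin, steel, 50 to 100 g, upright in a hole of the pin stand. Origin: middle of the underside of its round flange (34 mm across, 4 thick); z up along the pin. Below: shank 8 mm thick, 60 long, the last 8 mm tapering to 4 mm. Above: red knob to grip, 21 mm across, 4 to 44 mm above the origin. Lift it more than 60 mm to clear the hole.
- blue_pin: The same pin with a blue knob, in the stand's other hole; leave it there. Origin and sizes as for the red one. Pin stand: fixed grey block, 50 x 130 mm, 70 mm tall, the flanges resting on its top; holes 14 mm wide, 70 mm apart; which pin is in which varies.

How it is judged:
By the outcome, as a careful person would: the job done as asked, in the order asked, and still so for the second after the job is handed in, with the robot touching nothing.
It also fails if it takes over 56 s, if anything falls off the work surface, if the arm or the gripper's body presses on something with over 40 N, if the wrist force passes 120 N, or if a joint passes its speed limit or range.

## Working session

There is one attempt and no reset: what is moved stays moved. The work goes in short steps, Python scripts to look and compute and a shell command to move; the robot and the scene stay as the last step left them, time stands still between calls to the robot, and variables do not carry over. Pictures are saved under pics/ and viewed, and the job is handed in when it is done.

```bash
mkdir -p pics; python3 - <<'E'
from cell import r
import cv2,numpy as np
print(r.sense())
for n in ("side","top","wrist"):
    print(n,r.calibration(n))
    p,d=r.read_camera(n); cv2.imwrite(f"pics/{n}0.png",p); np.save(f"{n}0.npy",d); print((d>0).mean())
E
```

```text
{'clock': 0.0, 'joint_pos': array([ 1.04012613,  0.38427616,  0.01636519,  1.37115553, -0.00632193,
        1.38821838, -0.04650401]), 'qd': array([-2.03988638e-03,  6.19508348e-05, -1.58460884e-03, -4.09368142e-04,
        6.79217036e-04,  2.20864681e-03, -5.15412206e-04]), 'joint_torque': array([ 4.20248953e-04, -6.27604222e+01,  8.44565034e-01, -3.71824551e+01,
        1.65181694e-02,  1.43609854e-02,  2.21693870e-05]), 'tool_pos': array([ 281.64076532, -557.41589812,  249.25446016]), 'orientation': array([-5.20423249e-04,  8.51748989e-01, -5.23949092e-01, -8.59137243e-04]), 'force': array([-0.3042514 , -0.60208139,  0.05081171]), 'ft_torque': array([-0.04381391, -0.00416744,  0.00930411]), 'gripper_width': 85.65404965404691}
side {'fx': 544.1291304488544, 'fy': 544.1291304488544, 'cx': 282.5294889767192, 'cy': 215.5492925962959, 'eye': array([114.29451301, 500.51499538, 725.72638745]), 'attitude': array([ 0.11740834, -0.2384559 ,  0.86719671, -0.42109847])}
0.9962670068027211
top {'fx': 484.0251275362397, 'fy': 484.0251275362397, 'cx': 277.6195221831243, 'cy': 216.73492479405286, 'eye': array([ 358.19258713, -160.0471365 ,  969.15316082]), 'attitude': array([ 0.06436804, -0.69344148,  0.71619326, -0.04541903])}
0.99578231292517
wrist {'fx': 325.19226210127806, 'fy': 325.19226210127806, 'cx': 282.5950238782298, 'cy': 208.74518299526363, 'eye': array([ 355.49746184, -519.91896782,  372.04284262]), 'attitude': array([ 0.13774722,  0.84047704, -0.51698152, -0.08575643])}
0.9963137755102041
```

View pics/side0.png

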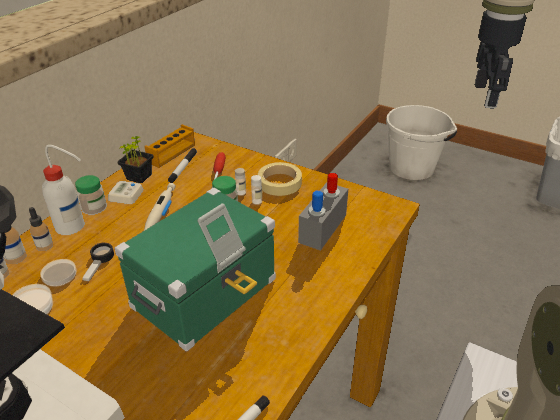

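View pics/top0.png

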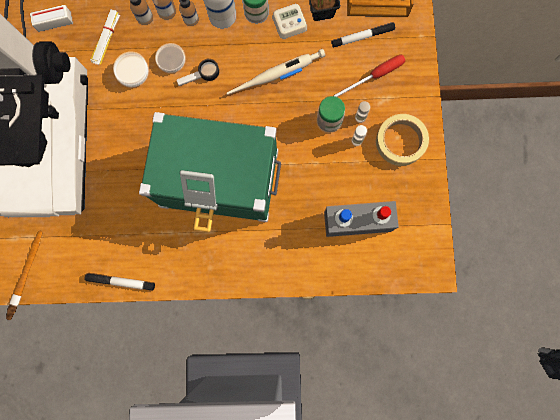

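View pics/wrist0.png

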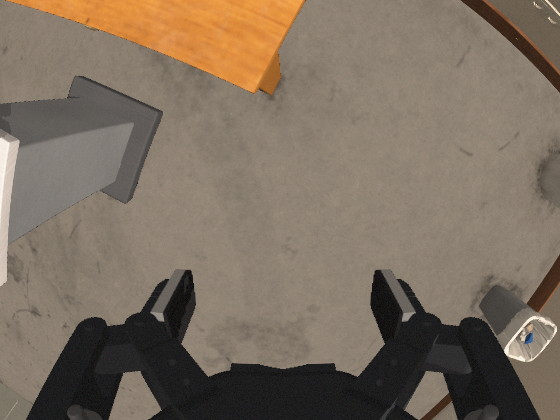

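The side view shows the staple at about (240,282) and the hasp leaning back at about (220,235). The red pin is at (332,183) and the blue at (318,203). In the top view red is at (384,212), blue at (345,216) and the staple at (203,218). Next I'll measure these positions.

```bash
cat > h.py <<'E'
import numpy as np,cv2
from scipy.spatial.transform import Rotation as R
def rot(q): return R.from_quat([q[1],q[2],q[3],q[0]])
def cloud(c,d):
    v,u=np.mgrid[:d.shape[0],:d.shape[1]]
    P=np.stack([(u-c['cx'])/c['fx']*d,(v-c['cy'])/c['fy']*d,d],-1)
    return rot(c['attitude']).apply(P.reshape(-1,3)).reshape(P.shape)+c['eye']
def onplane(c,u,v,z):
    ray=rot(c['attitude']).apply([(u-c['cx'])/c['fx'],(v-c['cy'])/c['fy'],1.])
    return c['eye']+ray*(z-c['eye'][2])/ray[2]
def proj(c,p):
    q=rot(c['attitude']).inv().apply(np.asarray(p)-c['eye']); return np.array([c['fx']*q[0]/q[2]+c['cx'],c['fy']*q[1]/q[2]+c['cy']])
E
python3 - <<'E'
from cell import r
from h import *
np.set_printoptions(suppress=True,precision=1)
for n in("side","top"):
    c=r.calibration(n);p=cv2.imread(f"pics/{n}0.png");d=np.load(f"{n}0.npy");W=cloud(c,d)
    h=cv2.cvtColor(p,cv2.COLOR_BGR2HSV);H,S,V=[h[...,i].astype(int) for i in range(3)]
    inb=(abs(W[...,0]-520)<150)&(W[...,1]>-460)&(W[...,1]<150)
    red=((H<6)|(H>174))&(S>180)&(V>100)&inb&(W[...,2]>75)
    blue=(H>100)&(H<125)&(S>150)&inb&(W[...,2]>75)
    brass=(H>18)&(H<32)&(S>100)&inb&(W[...,2]>80)&(W[...,2]<110)
    green=(H>65)&(H<90)&(S>100)&inb
    for k,m in(("red",red),("blue",blue),("brass",brass),("green",green)):
        q=W[m]; 
        if len(q)==0: print(n,k,0);continue
        v,u=np.nonzero(m); print(n,k,len(q),"px",u.mean(),v.mean(),u.min(),u.max(),v.min(),v.max(),"med",np.median(q,0),"lo",np.percentile(q,3,0),"hi",np.percentile(q,97,0))
        if k in("red","blue"):
            t=q[q[:,2]>np.percentile(q[:,2],97)-3]; print("   top disc",t.mean(0),len(t))
    # chest front plane
    m=green&(W[...,2]>20)&(W[...,2]<125)
    if n=="side":
        q=W[m]
        q=q[q[:,0]<np.percentile(q[:,0],70)]
        A=np.c_[q[:,1],np.ones(len(q))]
        for _ in range(8):
            s=np.linalg.lstsq(A,q[:,0],rcond=None)[0];e=abs(A@s-q[:,0]);k=e<max(3,np.median(e)*2);q=q[k];A=A[k]
        print("front x=a*y+b",s,len(q),"yaw",-np.arctan(s[0]))
    # stand top
    g=(S<60)&inb&(W[...,2]>64)&(W[...,2]<76)&(W[...,1]<-170)
    q=W[g];print("stand",len(q)); 
    if len(q)>20: print(cv2.minAreaRect(q[:,:2].astype(np.float32)),np.median(q[:,2]))
E
```

```text
side red 175 px 331.78285714285715 182.10857142857142 327 337 173 192 med [ 493.8 -325.9  101.1] lo [ 487.1 -337.4   76.3] hi [ 503.9 -321.1  114.8]
   top disc [ 496.3 -331.1  113.6] 46
side blue 188 px 317.13829787234044 200.45212765957447 312 322 191 211 med [ 490.3 -255.7  100.8] lo [ 483.7 -267.    77.8] hi [ 500.8 -251.3  114.9]
   top disc [ 493.4 -260.5  113.6] 44
side brass 323 px 241.3560371517028 281.9752321981424 225 273 240 293 med [494.8  -0.8  97.8] lo [474.1 -18.5  93.3] hi [517.4  14.  100.2]
side green 12248 px 196.47754735467015 266.1503102547355 123 273 193 343 med [560.   28.4 140.9] lo [ 505.7 -111.    17.1] hi [659.6  97.2 146.5]
front x=a*y+b [  0.2 521.4] 3455 yaw -0.16847213696534943
stand 796
((568.31591796875, -292.0688171386719), (199.6762237548828, 134.7554931640625), 3.6542582511901855) 69.9873817835047
top red 94 px 385.02127659574467 211.32978723404256 380 390 206 217 med [ 496.1 -330.6  114. ] lo [ 487.3 -339.1  111. ] hi [ 503.7 -322.2  116.8]
   top disc [ 496.3 -330.6  115. ] 52
top blue 118 px 345.1525423728813 215.25423728813558 339 351 209 221 med [ 491.3 -259.6  113.4] lo [ 483.6 -269.4   92.6] hi [ 500.5 -251.1  116.5]
   top disc [ 493.1 -260.   115.1] 54
top brass 108 px 202.7685185185185 223.09259259259258 194 213 209 230 med [484.9  -0.6  99.1] lo [476.5 -16.7  95.6] hi [512.6  12.4 101.8]
top green 9548 px 210.8652073732719 163.39275240888145 142 276 119 219 med [590.4 -32.5 145.3] lo [ 511.  -123.7   52.6] hi [660.   80.9 148.1]
stand 1566
((569.3475341796875, -292.4793701171875), (199.18055725097656, 130.6291961669922), 2.4751856327056885) 70.27903218626267
```

```bash
python3 - <<'E'
import cv2
p=cv2.imread("pics/side0.png")[170:360,100:380];cv2.imwrite("pics/side0c.png",cv2.resize(p,None,fx=2.8,fy=2.8,interpolation=2))
p=cv2.imread("pics/top0.png")[100:250,130:410];cv2.imwrite("pics/top0c.png",cv2.resize(p,None,fx=2.8,fy=2.8,interpolation=2))
E
```

```text
(no output)
```

View pics/side0c.png

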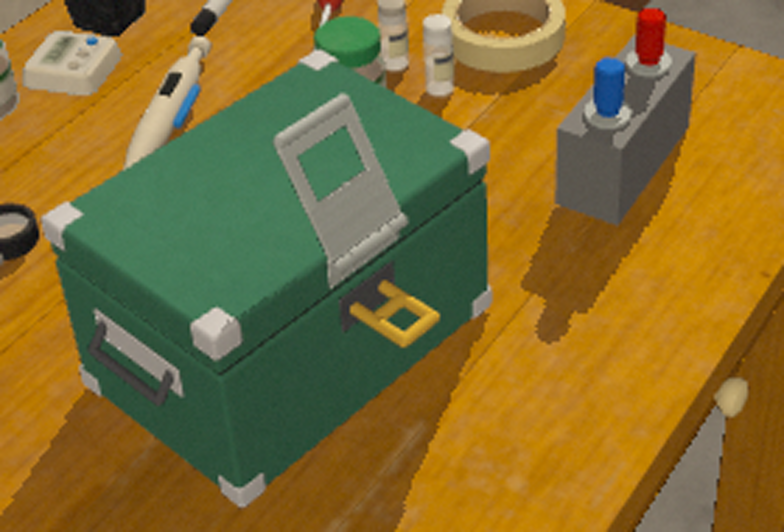

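View pics/top0c.png

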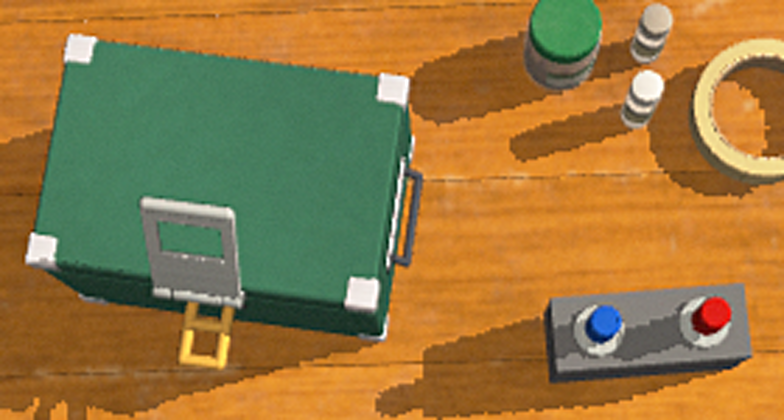

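```bash
python3 - <<'E'
from cell import r
from h import *
np.set_printoptions(suppress=True,precision=2)
for n in("side","top"):
    c=r.calibration(n);p=cv2.imread(f"pics/{n}0.png");d=np.load(f"{n}0.npy");W=cloud(c,d)
    h=cv2.cvtColor(p,cv2.COLOR_BGR2HSV);H,S,V=[h[...,i].astype(int) for i in range(3)]
    inb=(abs(W[...,0]-560)<150)&(W[...,1]>-150)&(W[...,1]<150)
    # lid top: green + white corners + hasp at z 138..150
    m=inb&(((H>60)&(H<95)&(S>90))|(S<50))&(abs(W[...,2]-145)<6)
    q=W[m][:,:2].astype(np.float32); (ctr,wh,a)=cv2.minAreaRect(q); print(n,"lid",ctr,wh,a)
    # front face fit
    m=inb&(H>60)&(H<95)&(S>90)&(W[...,2]>20)&(W[...,2]<115); q=W[m]
    from scipy.optimize import least_squares
    f=least_squares(lambda s:q[:,0]-s[0]*q[:,1]-s[1],[.17,521],loss='soft_l1',f_scale=.7).x
    e=abs(q[:,0]-f[0]*q[:,1]-f[1]); print("front",f,np.median(e),(e<2).sum(),len(q))
    psi=-0.168; X=np.array([np.cos(psi),np.sin(psi)]);Y=np.array([-X[1],X[0]])
    m=inb&(H>15)&(H<34)&(S>100)&(W[...,2]>88)&(W[...,2]<104)&(W[...,0]<525); q=W[m]
    a=q[:,:2]@X;b=q[:,:2]@Y
    print("brass X",np.percentile(a,[1,3,50,97,99]),"Y",np.percentile(b,[1,3,10,50,90,97,99]))
    for y0,x0 in[]:pass
    print("front X at staple",((f[1])*np.cos(psi)))
    # front bar centre: nearest rows
    k=a<np.percentile(a,3)+8; print("bar X med",np.median(a[k]),"Y mid",(b[k].min()+b[k].max())/2,b[k].min(),b[k].max())
E
```

```text
side lid (588.258056640625, -19.123397827148438) (223.68496704101562, 161.73040771484375) 80.29412841796875
front [  0.19 522.34] 2.0615946322661216 2367 4860
brass X [467.31 467.67 489.01 510.97 512.67] Y [63.92 65.36 67.3  81.11 94.27 95.09 95.78]
front X at staple 514.9901458129431
bar X med 470.2369594545459 Y mid 79.92516398486792 64.2522578884842 95.59807008125165
top lid (588.8939819335938, -18.503143310546875) (221.7305908203125, 160.9876251220703) 79.8611831665039
front [  0.17 521.31] 0.7089962772514014 638 804
brass X [467.8  468.51 487.91 507.35 508.12] Y [65.27 65.57 66.8  80.6  94.08 96.04 96.66]
front X at staple 513.9668664961378
bar X med 471.78668788625384 Y mid 81.08859416071468 65.17572005661367 97.00146826481568
```

```bash
cat >> h.py <<'E'
psi=-0.17
CX=np.array([np.cos(psi),np.sin(psi),0]);CY=np.array([-CX[1],CX[0],0])
M=np.array([490.7,-1.6,99.])
RED=np.array([496.4,-330.8,70.])
GOAL=R.from_matrix(np.c_[-CY,-CX,[0,0,-1]])
def row(s,p,g=GOAL):
    q=rot(s['orientation']); 
    d=q.inv().apply(np.asarray(p)-s['tool_pos'])/1000; w=(q.inv()*g).as_rotvec()
    return np.round(np.r_[d,w],4).tolist()
E
python3 - <<'E'
from cell import r
from h import *
s=r.sense(); p=M+100*CX;p[2]=310
print(p,row(s,p)); print(s['clock'])
E
```

```text
[589.25847669 -18.51823491 310.        ] [-0.3425, -0.5176, -0.06, 0.0005, 0.0015, 0.6378]
0.15
```

```bash
python3 -m jog '[[-0.0275,-0.0415,-0.01,0,0,0.06],[-0.055,-0.083,-0.03,0,0,0.15],[-0.082,-0.124,-0.05,0,0,0.25],[-0.3425,-0.5176,-0.06,0,0.001,0.6378],[-0.3425,-0.5176,-0.06,0,0.001,0.6378],[-0.3425,-0.5176,-0.06,0,0.001,0.6378],[-0.3425,-0.5176,-0.06,0,0.001,0.6378],[-0.3425,-0.5176,-0.06,0,0.001,0.6378],[-0.3425,-0.5176,-0.06,0,0.001,0.6378],[-0.3425,-0.5176,-0.06,0,0.001,0.6378],[-0.3425,-0.5176,-0.06,0,0.001,0.6378],[-0.3425,-0.5176,-0.06,0,0.001,0.6378],[-0.3425,-0.5176,-0.06,0,0.001,0.6378],[-0.3425,-0.5176,-0.06,0,0.001,0.6378],[-0.3425,-0.5176,-0.06,0,0.001,0.6378],[-0.3425,-0.5176,-0.06,0,0.001,0.6378],[-0.3425,-0.5176,-0.06,0,0.001,0.6378],[-0.3425,-0.5176,-0.06,0,0.001,0.6378]]' -1 40
python3 - <<'E'
from cell import r
from h import *
s=r.sense(); p=M+100*CX;p[2]=219
print(row(s,p),s['joint_pos'],s['force'])
for n in("side","wrist"):
    im,d=r.read_camera(n); cv2.imwrite(f"pics/{n}1.png",im)
E
```

```text
clock: 1.95
tool_pos: [589.1, -20.2, 310.5]
orientation: [-0.0, -0.644, 0.765, -0.001]
force: [-0.2, 0.2, -0.1]
gripper_width: -0.1
[-0.0018, 0.0002, 0.0915, -0.0006, -0.0013, -0.0022] [ 0.21815458  0.30501359 -0.31466426  1.35455001  0.09476998  1.49625804
 -1.83294659] [-0.18175668  0.18306008 -0.10224513]
```

View pics/side1.png

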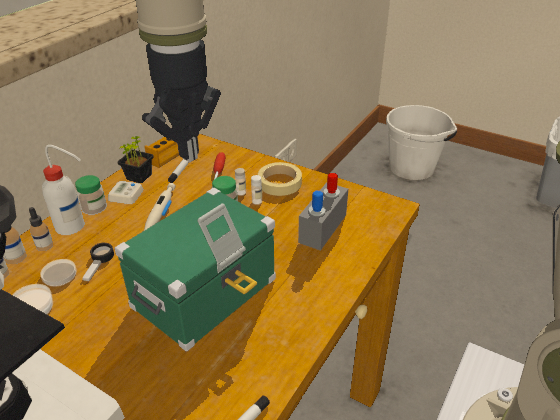

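View pics/wrist1.png

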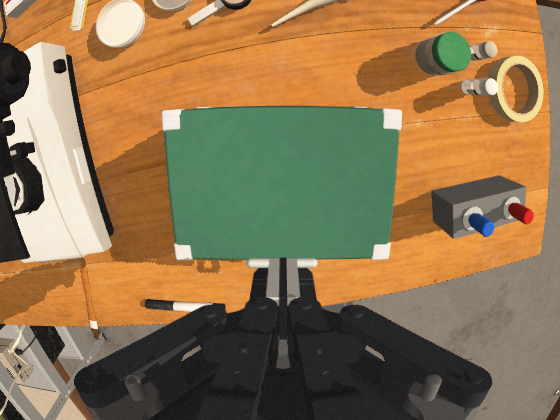

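```bash
python3 - <<'E'
from cell import r
from h import *
def pw(c,p):
    q=rot(c['attitude']).inv().apply(p-c['eye']);t=np.arctan2(np.hypot(q[0],q[1]),q[2]);k=c['fx']*t/np.hypot(q[0],q[1]);return [c['cx']+k*q[0],c['cy']+k*q[1]]
c=r.calibration("wrist");cs=r.calibration("side");print((c['eye']-M)@CX,c['eye'])
for nm,P in dict(hinge=M+24*CX+[0,0,41],end=M+64*CX+[0,0,113],tip=r.sense()['tool_pos']-[0,0,19],lowtip=M+100*CX+[0,0,101]).items(): print(nm,pw(c,P),proj(cs,P))
E
```

```text
182.5223896390904 [670.51764375 -32.90858017 433.26105124]
hinge [np.float64(282.046957135441), np.float64(264.14631919474607)] [230.63424182 256.8071139 ]
end [np.float64(281.90453637828347), np.float64(262.91527834143193)] [209.36579474 210.99893439]
tip [np.float64(283.75523663001), np.float64(274.2442775962015)] [188.56738521 158.83893521]
lowtip [np.float64(281.7988779124032), np.float64(213.57161720742897)] [194.40563587 208.0167622 ]
```

```bash
python3 -m jog '[[-0.002,0,0.04,0,0,0],[-0.002,0,0.075,0,0,0],[-0.002,0,0.091,0,0,0],[-0.002,0,0.091,0,0,0],[-0.002,0,0.091,0,0,0]]' -1
python3 - <<'E'
from cell import r
from h import *
im,d=r.read_camera("side"); cv2.imwrite("pics/side2.png",cv2.resize(im[90:330,100:380],None,fx=2.5,fy=2.5))
E
```

```text
clock: 2.55
tool_pos: [590.0, -17.1, 220.1]
orientation: [0.0, -0.644, 0.765, -0.001]
force: [-0.1, -0.4, -0.3]
gripper_width: -0.0
```

View pics/side2.png

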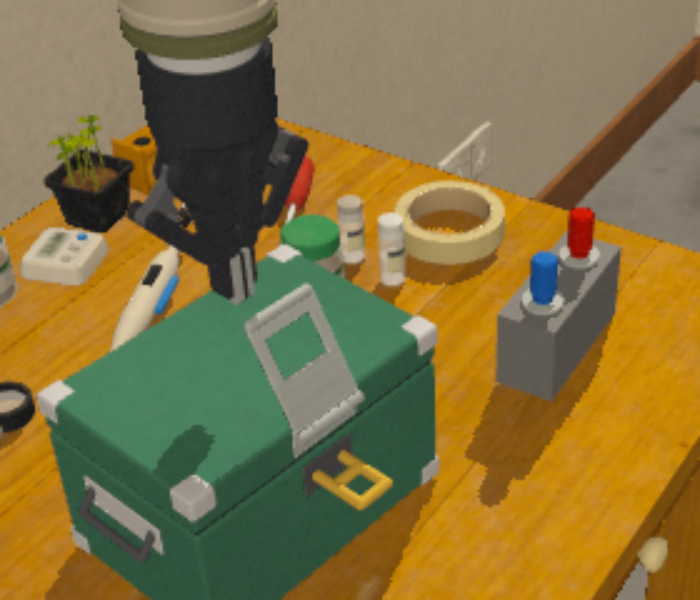

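The fingertips, at about (235,290), are behind the hasp's end bar at (275,305). I'll push toward the robot.

```bash
python3 -m jog '[[0,0.008,0,0,0,0],[0,0.016,0,0,0,0],[0,0.023,0,0,0,0],[0,0.030,0,0,0,0],[0,0.037,0,0,0,0],[0,0.044,0,0,0,0],[0,0.051,0,0,0,0],[0,0.058,0,0,0,0],[0,0.065,0,0,0,0],[0,0.072,0,0,0,0],[0,0.079,0,0,0,0],[0,0.086,0,0,0,0],[0,0.092,0,0,0,0],[0,0.096,0,0,0,0],[0,0.096,-0.01,0,0,0],[0,0.09,-0.03,0,0,0],[0,0.08,-0.06,0,0,0],[0,0.08,-0.08,0,0,0]]' -1
python3 - <<'E'
from cell import r
from h import *
im,d=r.read_camera("side"); cv2.imwrite("pics/side3.png",cv2.resize(im[90:330,100:380],None,fx=2.5,fy=2.5))
E
```

```text
clock: 4.4
tool_pos: [512.1, -3.6, 301.9]
orientation: [0.001, -0.644, 0.765, -0.001]
force: [0.2, -0.4, 0.6]
gripper_width: -0.1
```

View pics/side3.png

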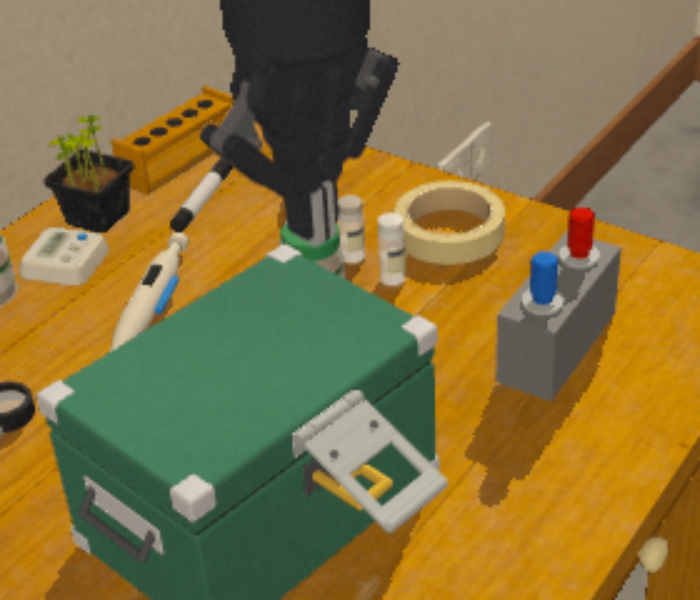

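The hasp is past upright and falling. I'll go above the red pin while it settles.

```bash
python3 - <<'E'
from cell import r
from h import *
s=r.sense(); p=RED.copy();p[2]=200
print(row(s,p))
E
```

```text
[0.3256, -0.0386, 0.1052, -0.0068, 0.0003, -0.0004]
```

```bash
python3 -m jog '[[0.05,-0.006,0.01,0,0,0],[0.1,-0.012,0.02,0,0,0],[0.3256,-0.0386,0.1,0,0,0],[0.3256,-0.0386,0.1,0,0,0],[0.3256,-0.0386,0.1,0,0,0],[0.3256,-0.0386,0.1,0,0,0],[0.3256,-0.0386,0.1,0,0,0],[0.3256,-0.0386,0.1,0,0,0],[0.3256,-0.0386,0.105,0,0,0],[0.3256,-0.0386,0.105,0,0,0],[0.3256,-0.0386,0.105,0,0,0],[0.3256,-0.0386,0.105,0,0,0]]' 0
python3 - <<'E'
from cell import r
from h import *
s=r.sense(); p=RED.copy();p[2]=98
print(row(s,p),s['gripper_width'])
for n in("side","wrist"):
    im,d=r.read_camera(n); cv2.imwrite(f"pics/{n}4.png",im)
im=cv2.imread("pics/side4.png");cv2.imwrite("pics/side4c.png",cv2.resize(im[90:330,100:380],None,fx=2.5,fy=2.5))
E
```

```text
clock: 5.65
tool_pos: [494.6, -329.6, 195.4]
orientation: [0.0, -0.645, 0.764, -0.001]
force: [-0.3, 0.3, 0.5]
gripper_width: 43.0
[0.0008, -0.0018, 0.0974, -0.0015, -0.0009, 0.0021] 42.9560214624375
```

View pics/side4c.png

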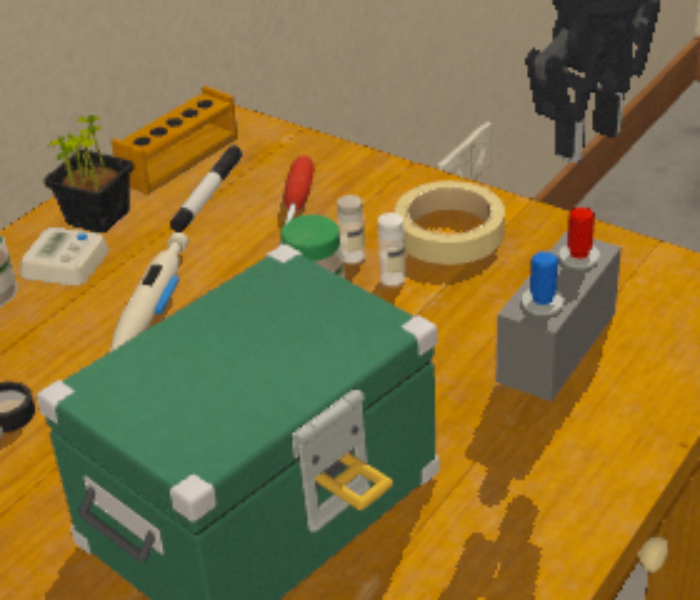

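View pics/wrist4.png

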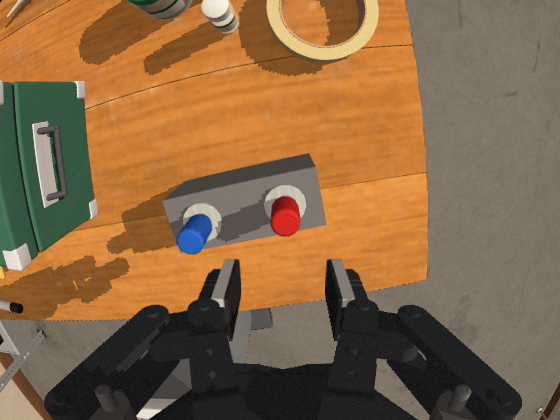

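The hasp hangs flat at (335,460) with the staple sticking out through the slot. In the wrist view the red knob at (285,212) is centred between the fingers. I'll descend and grip.

```bash
python3 -m jog '[[0.001,-0.001,0.03,0,0,0],[0.001,-0.001,0.055,0,0,0],[0.001,-0.001,0.075,0,0,0],[0.001,-0.001,0.09,0,0,0],[0.001,-0.001,0.098,0,0,0],[0.001,-0.001,0.098,0,0,0],[0.001,-0.001,0.098,0,0,0]]' 0
python3 - <<'E'
from cell import r
from h import *
s=r.sense(); p=RED.copy();p[2]=98
print(row(s,p),s['tool_pos'],s['force'])
im,d=r.read_camera("wrist"); cv2.imwrite("pics/wrist5.png",im)
E
```

```text
clock: 6.45
tool_pos: [495.3, -332.2, 97.5]
orientation: [-0.0, -0.645, 0.765, -0.001]
force: [0.2, 0.4, -0.2]
gripper_width: 42.7
[-0.0016, -0.0009, -0.0005, -0.0015, -0.0013, 0.0001] [ 495.25086746 -332.23286702   97.48736568] [ 0.23801485  0.44796367 -0.17802832]
```

View pics/wrist5.png

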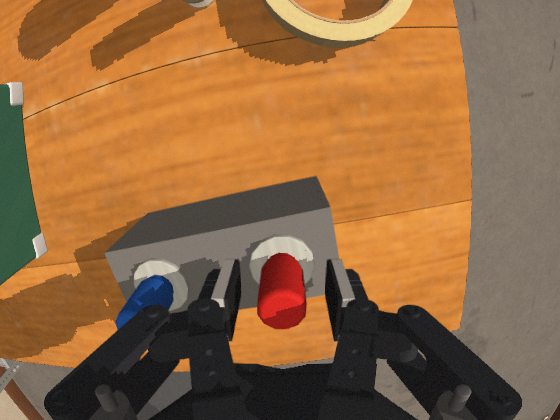

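The knob stands between the pads, so I'll close and then lift.

```bash
python3 -m jog '[[-0.001,-0.001,0,0,0,0],[-0.001,-0.001,0,0,0,0],[-0.001,-0.001,0,0,0,0],[-0.001,-0.001,0,0,0,0],[-0.001,-0.001,0,0,0,0],[-0.001,-0.001,0,0,0,0],[-0.001,-0.001,0,0,0,0],[-0.001,-0.001,0,0,0,0],[-0.001,-0.001,0,0,0,0],[-0.001,-0.001,0,0,0,0]]' -1 60
python3 -m jog '[[0,0,-0.01,0,0,0],[0,0,-0.03,0,0,0],[0,0,-0.06,0,0,0],[0,0,-0.1,0,0,0],[0,0,-0.14,0,0,0],[0,0,-0.165,0,0,0],[0,0,-0.165,0,0,0],[0,0,-0.165,0,0,0]]' -1 60
python3 - <<'E'
from cell import r
from h import *
s=r.sense(); p=M.copy();p[2]=262
print(s['joint_pos'],row(s,p))
c=r.calibration("side")
im,d=r.read_camera("side"); cv2.imwrite("pics/side6.png",im)
cc=im[60:220,260:420];cv2.imwrite("pics/side6c.png",cv2.resize(cc,None,fx=3.6,fy=3.6))
E
```

```text
clock: 7.5
tool_pos: [496.6, -331.3, 97.7]
orientation: [0.0, -0.645, 0.765, -0.001]
force: [-0.2, 1.4, 6.1]
gripper_width: 19.3
clock: 8.3
tool_pos: [495.8, -331.1, 262.1]
orientation: [-0.0, -0.644, 0.765, -0.001]
force: [0.5, -0.3, -1.2]
gripper_width: 19.3
[ 0.61143532  0.31807144 -0.09975474  1.43235751  0.03251677  1.39134012
 -1.22997072] [-0.3239, 0.0607, -0.0004, -0.001, -0.0013, -0.0001]
```

View pics/side6c.png

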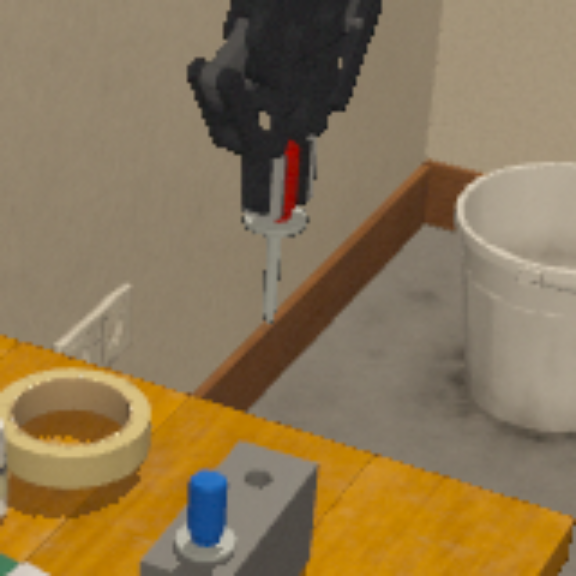

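The red pin is held with its flange level below the pads, and the blue pin is still in the stand. I'll move over the staple.

```bash
python3 -m jog '[[-0.02,0.004,0,0,0,0],[-0.06,0.011,0,0,0,0],[-0.1,0.019,0,0,0,0],[-0.14,0.026,0,0,0,0],[-0.18,0.034,0,0,0,0],[-0.22,0.041,0,0,0,0],[-0.26,0.049,0,0,0,0],[-0.295,0.056,0,0,0,0],[-0.315,0.060,0,0,0,0],[-0.3235,0.0607,0,-0.001,-0.001,0],[-0.3235,0.0607,0.02,-0.001,-0.001,0],[-0.3235,0.0607,0.03,-0.001,-0.001,0],[-0.3235,0.0607,0.03,-0.001,-0.001,0],[-0.3235,0.0607,0.03,-0.001,-0.001,0]]' -1 60
cat > look.py <<'E'
import sys
from cell import r
from h import *
np.set_printoptions(suppress=True,precision=1)
k=sys.argv[1]
s=r.sense();print(s['tool_pos'],"rel",(s['tool_pos']-M)@CX,(s['tool_pos']-M)@CY,s['gripper_width'],s['force'])
for n,(v0,v1,u0,u1) in(("side",(150,320,170,310)),("top",(150,260,150,270))):
    c=r.calibration(n);im,d=r.read_camera(n);np.save(f"{n}{k}.npy",d);cv2.imwrite(f"pics/{n}{k}.png",im)
    cv2.imwrite(f"pics/{n}{k}c.png",cv2.resize(im[v0:v1,u0:u1],None,fx=3.5,fy=3.5,interpolation=2))
    W=cloud(c,d);t=s['tool_pos']; z0=t[2]-28
    m=(np.hypot(W[...,0]-t[0],W[...,1]-t[1])<20)
    for a,b in((-63,-45),(-45,-25),(-25,-6),(-3,6)):
        q=W[m&(W[...,2]>z0+a)&(W[...,2]<z0+b)]
        if len(q): print(n,a,b,len(q),(q.mean(0)-t)@CX,(q.mean(0)-t)@CY)
E
python3 look.py 7
```

```text
clock: 9.75
tool_pos: [490.6, -2.9, 231.1]
orientation: [-0.001, -0.644, 0.765, 0.001]
force: [0.6, -0.2, -0.3]
gripper_width: 19.7
[490.6  -2.9 231.1] rel 0.08158601237659285 -1.2900872681217992 19.721985345297345 [ 0.6 -0.2 -0.3]
side -63 -45 35 3.630744801401894 0.6158956387375317
side -45 -25 52 -1.5687858723164008 0.7502825706605857
side -25 -6 35 -1.828063589070252 1.0063549302125767
side -3 6 128 -8.00504268306566 2.9850398973806778
top -3 6 29 -12.072824987573103 -0.00629193374082764
```

View pics/side7c.png

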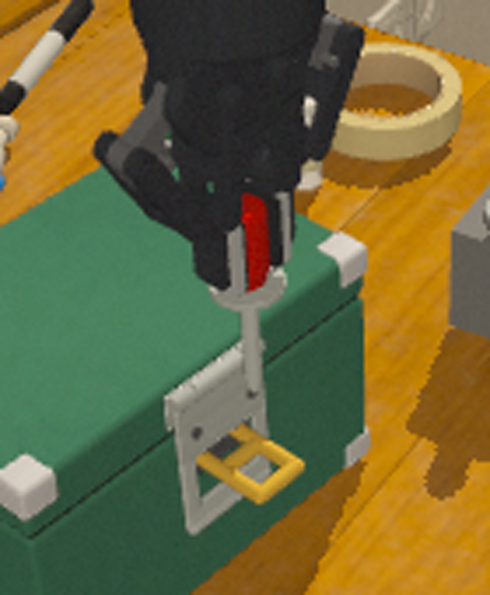

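View pics/top7c.png

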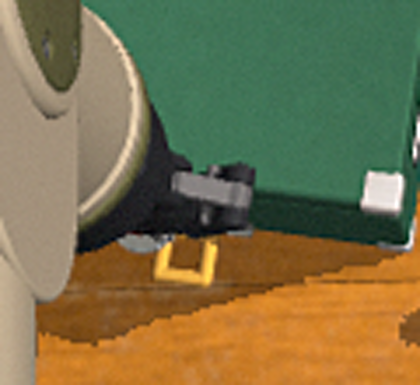

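The shank is over the loop, about 2 mm to its right. I'll correct that, lower to just above the loop and check again.

```bash
python3 -m jog '[[-0.001,0.001,0.01,0,0,0],[-0.0023,0.001,0.025,0,0,0],[-0.0023,0.001,0.033,0,0,0],[-0.0023,0.001,0.033,0,0,0],[-0.0023,0.001,0.033,0,0,0]]' -1 60
python3 look.py 8
```

```text
clock: 10.35
tool_pos: [490.1, 0.5, 198.4]
orientation: [-0.0, -0.645, 0.765, 0.0]
force: [0.2, 1.0, 0.0]
gripper_width: 19.6
[490.1   0.5 198.4] rel -0.9020905765054563 1.9439776886458575 19.572502522492847 [0.2 1.  0. ]
side -63 -45 26 0.17060782720613069 0.9313953491791545
side -45 -25 54 0.3291840177996003 0.8193955233184558
side -25 -6 32 -1.882313542081176 0.8845344830328848
side -3 6 129 -7.970916014933542 2.839618442293949
top -3 6 27 -11.865606273038424 -1.4927156269141948
```

View pics/side8c.png

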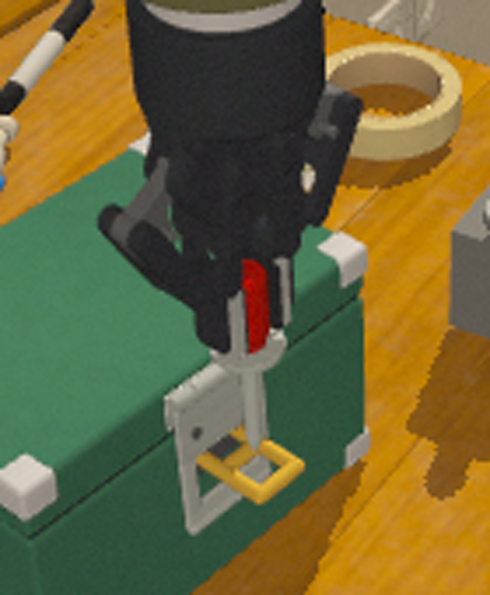

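```bash
python3 - <<'E'
from cell import r
from h import *
im,d=r.read_camera("wrist"); cv2.imwrite("pics/wrist8.png",im)
E
```

```text
(no output)
```

View pics/wrist8.png

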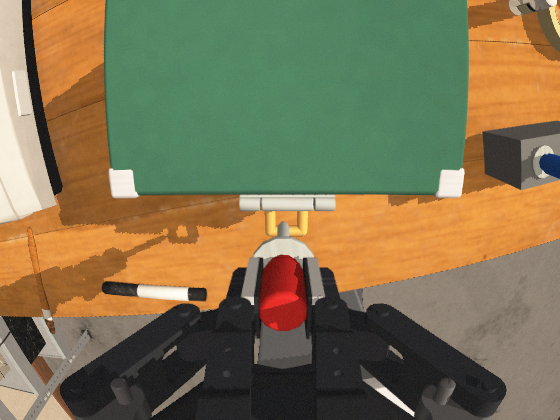

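```bash
python3 - <<'E'
import cv2
im=cv2.imread("pics/wrist8.png")[185:285,225:345];cv2.imwrite("pics/wrist8c.png",cv2.resize(im,None,fx=6,fy=6,interpolation=2))
im=cv2.imread("pics/side8.png")[245:300,215:270];cv2.imwrite("pics/side8d.png",cv2.resize(im,None,fx=10,fy=10,interpolation=2))
E
```

```text
(no output)
```

View pics/wrist8c.png

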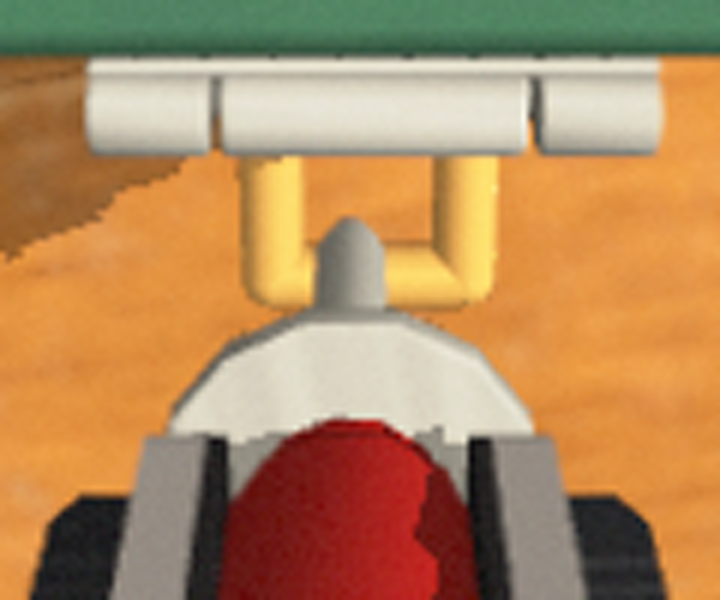

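View pics/side8d.png

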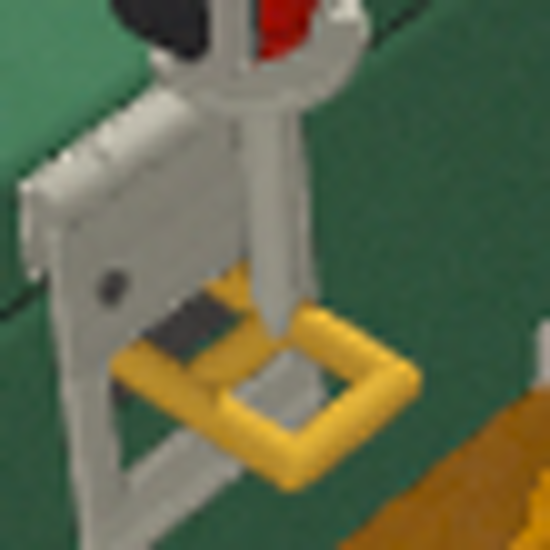

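```bash
cat >> h.py <<'E'
def wray(c,u,v,z):
    a=np.array([u-c['cx'],v-c['cy']]);rr=np.hypot(*a);t=rr/c['fx'];ray=rot(c['attitude']).apply(np.r_[a/rr*np.sin(t),np.cos(t)])
    return c['eye']+ray*(z-c['eye'][2])/ray[2]
E
python3 - <<'E'
from cell import r
from h import *
np.set_printoptions(suppress=True,precision=1)
rel=lambda p:np.array([(p-M)@CX,(p-M)@CY])
t=r.sense()['tool_pos'];zt=t[2]-28-60;print("TCP",rel(t),zt)
c=r.calibration("wrist");f=lambda u,v,z:rel(wray(c,225+u/6,185+v/6,z))
for dz in(-2,0,2):print("wrist tip",f(350,220,zt+dz))
print("legs outer",f(243,230,95),f(497,230,95),"inner",f(303,200,95),f(435,200,95),"frontbar outer",f(370,307,95),"inner",f(410,243,95))
print("shank up",f(352,300,zt+30), "hinge ends",f(88,115,140),f(660,115,140))
s=r.calibration("side");g=lambda u,v,z:rel(onplane(s,215+u/10,245+v/10,z))
for dz in(-2,0,2):print("side tip",g(277,335,zt+dz))
print("front rod outer corners L,R",g(293,490,95),g(420,380,95), "hole L F R B",g(222,397,95),g(290,440,95),g(355,380,95),g(285,347,95))
E
```

```text
TCP [-0.5  2. ] 110.95705968764952
wrist tip [0.6 2.1]
wrist tip [1.3 2.1]
wrist tip [2.1 2.1]
legs outer [-6.1 15.4] [ -6.1 -16.2] inner [-2.1  7.9] [-2.1 -8.4] frontbar outer [-16.6  -0.4] inner [-7.9 -5.4]
shank up [4.2 2. ] hinge ends [23.4 28. ] [ 23.4 -28.4]
side tip [-1.5  1.1]
side tip [-3.   2.5]
side tip [-4.5  3.8]
front rod outer corners L,R [-17.2  14.7] [-16.  -16.3] hole L F R B [5.7 7.3] [-9.3  7.1] [-8.  -9.4] [ 5.9 -7.5]
```

Both cameras agree that the pin must move about 2.6 mm to the right (tool +x). Front to back it's centred to within about 1 mm. I'll start inserting slowly.

```bash
python3 -m jog '[[0.0013,0,0,0,0,0],[0.0026,0,0,0,0,0],[0.0026,0,0.004,0,0,0],[0.0026,0,0.008,0,0,0],[0.0026,0,0.012,0,0,0],[0.0026,0,0.016,0,0,0],[0.0026,0,0.020,0,0,0],[0.0026,0,0.024,0,0,0],[0.0026,0,0.024,0,0,0]]' -1 60
python3 look.py 9; python3 - <<'E'
from cell import r
import cv2
im=cv2.imread("pics/side9.png")[245:300,215:270];a=cv2.resize(im,(600,600),interpolation=2)
cv2.imwrite("pics/side9d.png",a)
w,_=r.read_camera("wrist");cv2.imwrite("pics/wrist9c.png",cv2.resize(w[185:285,225:345],None,fx=6,fy=6,interpolation=2))
E
```

```text
clock: 11.4
tool_pos: [489.3, -2.0, 173.6]
orientation: [-0.001, -0.645, 0.765, 0.001]
force: [0.1, -0.5, -0.7]
gripper_width: 19.3
[489.3  -2.  173.6] rel -1.344305134115835 -0.6815739168595426 19.334423692321636 [ 0.1 -0.5 -0.7]
side -63 -45 231 -2.1883768263843253 2.352288714157066
side -45 -25 51 -1.042297318388528 0.9175996346748048
side -25 -6 29 -1.7168689196677025 1.2322719249383183
side -3 6 119 -7.98287836548825 2.644400562756324
top -63 -45 68 -9.795624334889844 -3.9256407359865593
top -45 -25 9 -9.27837398470497 -5.018423301958766
top -3 6 25 -11.94289167362042 -1.6798091137137965
```

View pics/side9d.png

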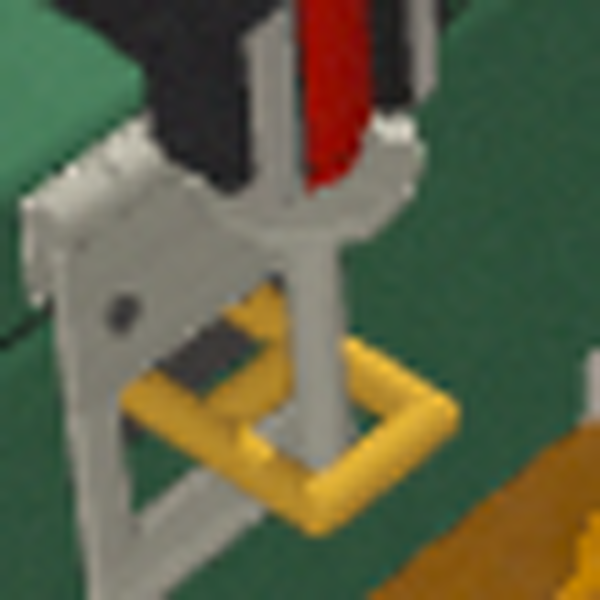

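View pics/wrist9c.png

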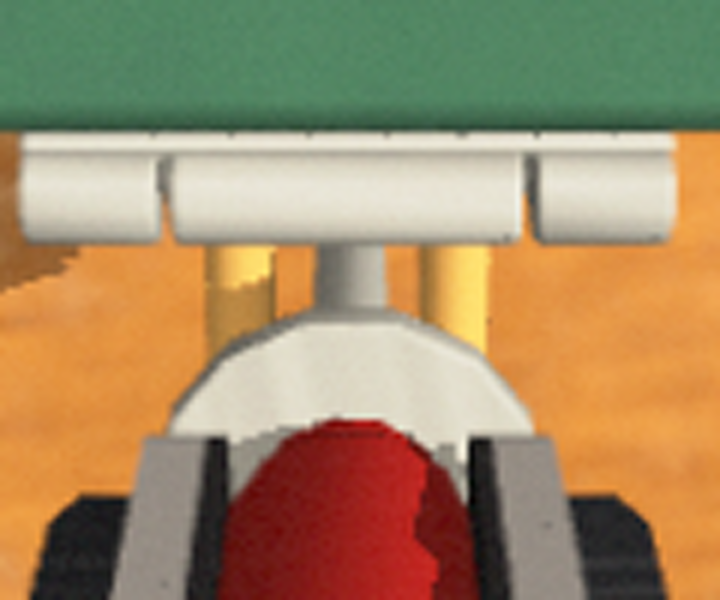

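The shank is in the loop and centred from side to side. The force is about zero, so I'll continue.

```bash
python3 -m jog '[[0,0,0.005,0,0,0],[0,0,0.010,0,0,0],[0,0,0.015,0,0,0],[0,0,0.020,0,0,0],[0,0,0.025,0,0,0],[0,0,0.030,0,0,0],[0,0,0.034,0,0,0],[0,0,0.038,0,0,0],[0,0,0.041,0,0,0],[0,0,0.041,0,0,0]]' -1 60
python3 look.py 10; python3 - <<'E'
from cell import r
import cv2
im=cv2.imread("pics/side10.png")[235:310,205:280];a=cv2.resize(im,(600,600),interpolation=2)
cv2.imwrite("pics/side10d.png",a)
E
```

```text
clock: 12.55
tool_pos: [489.4, -2.0, 132.8]
orientation: [-0.0, -0.645, 0.765, 0.001]
force: [-0.4, -0.3, -0.4]
gripper_width: 19.4
[489.4  -2.  132.8] rel -1.2327614333647439 -0.6349507835264648 19.448584083518806 [-0.4 -0.3 -0.4]
side -63 -45 22 -0.3496310779120768 0.622226503117501
side -45 -25 45 2.717581206523279 0.5304116234444931
side -25 -6 101 -5.888494910992324 6.2367277746412935
side -3 6 109 -8.15718520919451 2.723856255509687
top -25 -6 13 -12.040490156220159 -7.231609966934598
top -3 6 21 -12.76270551671477 -2.175377911699572
```

View pics/side10d.png

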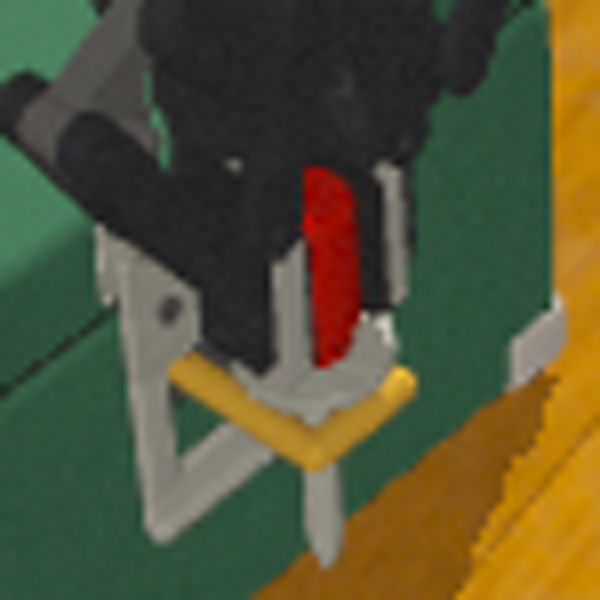

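The shank is sticking out below the loop, with about 6 mm to go.

```bash
python3 -m jog '[[0,0,0.002,0,0,0],[0,0,0.004,0,0,0],[0,0,0.005,0,0,0],[0,0,0.006,0,0,0],[0,0,0.006,0,0,0]]' -1 60
```

```text
clock: 13.15
tool_pos: [489.5, -2.1, 127.1]
orientation: [-0.0, -0.645, 0.765, 0.0]
force: [0.5, -0.1, -0.2]
gripper_width: 19.6
```

```bash
python3 -m jog '[[0,0,0.0005,0,0,0],[0,0,0.001,0,0,0],[0,0,0.0015,0,0,0],[0,0,0.0015,0,0,0]]' -1 60; python3 -m jog '[[0,0,0.0005,0,0,0],[0,0,0.001,0,0,0],[0,0,0.001,0,0,0]]' -1 60
```

```text
clock: 13.55
tool_pos: [489.7, -2.1, 126.6]
orientation: [-0.0, -0.645, 0.765, 0.0]
force: [-3.9, -0.3, 8.2]
gripper_width: 19.7
clock: 13.85
tool_pos: [489.8, -2.1, 126.5]
orientation: [0.0, -0.645, 0.765, -0.0]
force: [-7.4, 0.4, 16.5]
gripper_width: 19.5
```

The upward force is 16 N at TCP z = 126.5, which puts the flange at about 99, so it's seated. I'll release.

```bash
python3 -m jog '[[0,0,-0.001,0,0,0],[0,0,-0.001,0,0,0],[0,0,-0.001,0,0,0],[0,0,-0.001,0,0,0],[0,0,-0.001,0,0,0],[0,0,-0.001,0,0,0],[0,0,-0.001,0,0,0],[0,0,-0.001,0,0,0]]' 0.1 60
python3 -m jog '[[0,0,-0.01,0,0,0],[0,0,-0.03,0,0,0],[0,0,-0.06,0,0,0],[0,0,-0.1,0,0,0],[0,0,-0.14,0,0,0],[0,0,-0.16,0,0,0],[0.1,0,-0.16,0,0,0],[0.2,0,-0.16,0,0,0],[0.2,0,-0.16,0,0,0],[0.2,0,-0.16,0,0,0],[0.2,0,-0.16,0,0,0],[0.2,0,-0.16,0,0,0]]'
python3 look.py 11; python3 - <<'E'
import cv2
im=cv2.imread("pics/side11.png")[170:320,180:370];cv2.imwrite("pics/side11d.png",cv2.resize(im,None,fx=4,fy=4,interpolation=2))
E
```

```text
clock: 14.65
tool_pos: [489.6, -2.0, 125.7]
orientation: [-0.0, -0.645, 0.765, 0.0]
force: [-0.3, -0.5, -0.1]
gripper_width: 46.9
clock: 15.85
tool_pos: [455.5, -200.4, 286.3]
orientation: [0.0, -0.643, 0.766, 0.0]
force: [1.2, 0.7, -0.7]
gripper_width: 47.0
[ 455.5 -200.4  286.3] rel -1.0977545720046222 -201.85369268519446 46.9946182454915 [ 1.2  0.7 -0.7]
```

View pics/side11d.png

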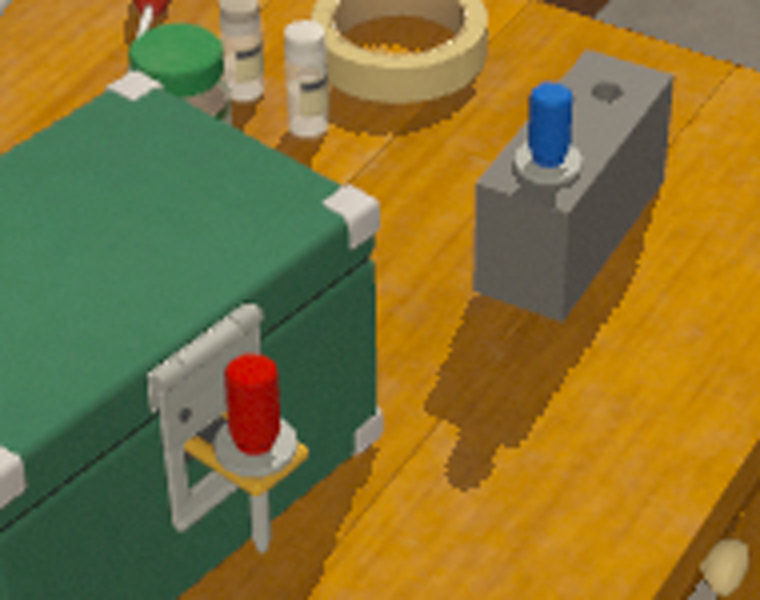

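View pics/top11c.png

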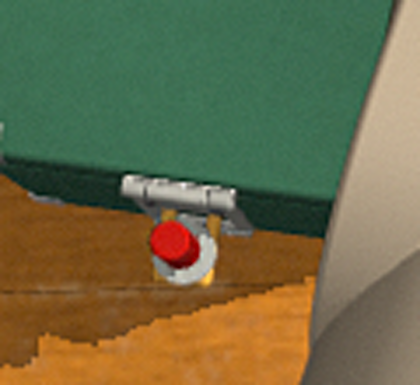

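```bash
python3 - <<'E'
from cell import r
from h import *
np.set_printoptions(suppress=True,precision=1)
for n in("side","top"):
    c=r.calibration(n);p=cv2.imread(f"pics/{n}11.png");W=cloud(c,np.load(f"{n}11.npy"))
    h=cv2.cvtColor(p,cv2.COLOR_BGR2HSV).astype(int);H,S,V=h[...,0],h[...,1],h[...,2]
    rel=np.stack([(W-M)@CX,(W-M)@CY,W[...,2]],-1)
    m=((H<6)|(H>174))&(S>180)&(V>90)&(np.abs(rel[...,:2]).max(-1)<40);q=rel[m]
    print(n,"red",len(q))
    if len(q): t=q[q[:,2]>q[:,2].max()-5];print("z max",np.percentile(q[:,2],98),"top",t.mean(0))
    m=(S<60)&(V>90)&(abs(rel[...,1])<27)&(rel[...,0]>5)&(rel[...,0]<40)&(rel[...,2]<136)&(rel[...,2]>58);q=rel[m]
    for a in range(58,136,12):
        k=q[(q[:,2]>=a)&(q[:,2]<a+12)]
        if len(k):print(n,"hasp",a,len(k),np.median(k[:,0]))
E
```

```text
side red 281
z max 143.99266361211696 top [ -1.7  -0.1 142.5]
side hasp 58 87 19.19549771492957
side hasp 70 46 20.558163645217
side hasp 82 30 20.902519094845758
side hasp 94 65 20.61826314442362
side hasp 106 83 21.336039071248255
side hasp 118 120 21.798484555267535
side hasp 130 69 21.524907539108046
top red 129
z max 146.3607621956869 top [ -0.6   0.  144.4]
top hasp 58 15 18.737323253252193
top hasp 70 22 21.094556932529628
top hasp 94 29 11.309906779705164
top hasp 106 1 10.832090024429464
top hasp 118 1 21.68497552607368
```

The knob top is at about 143 mm (99 + 44), so the flange is on the loop and the pin is upright. The hasp is flat to within about 0.04 rad, and the blue pin is still in the stand. I'm handing in.

```bash
python3 - <<'E'
from cell import r
print(r.sense()['clock'],r.close_job())
E
```

```text
the job is handed in; nothing more can be done
15.95 None
```

The chest is locked: the hasp is down over the staple and the red pin is seated through the loop. I handed in at 15.95 s, well under the 56 s limit.

**What I did:** I pushed the hasp from behind with the closed fingers and it fell flat, with the staple sticking out through its slot. I then lifted the red pin from the stand and lowered it through the loop, shifting it about 2.6 mm sideways after both cameras showed it off centre. I pressed until the upward force was 16 N with the flange at about 99 mm, then released and moved well clear.

**Last checks:**
- **Red pin:** the knob top measured 142.5–144.4 mm against an expected 143 mm. It was within about 2 mm of the loop's centre, and the shank showed below the loop.
- **Hasp:** the strap was flat to within about 0.04 rad.
- **Blue pin:** still in the stand.
- **Robot:** touching nothing, with the force at about zero.

**Disagreement:** just before insertion the wrist and side cameras differed by about 4 mm on the pin's front-to-back position. I kept the average, and the pin went in with no measurable force until the flange touched.

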